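# Flip the stock tags to match the bins

### The arm

A 6-joint arm with a two-finger parallel gripper is mounted at the origin on the work surface. World frame = base frame: x ahead of the robot, y to its left, z up, the work surface at z = 0. Lengths are in mm, angles in degrees, forces in N, time in s.
With the tool pointing down it reaches from about 350 to 850 mm from the base axis. Payload 8.1 kg.
Tool frame: the origin (TCP) lies at the centre of the arm's flange, where the gripper is bolted on; the fingertips stand 173 mm ahead of it and the grasp point (between the pads) lies 155 mm ahead of it; z points along the fingers, y is the line along which they close (so a half turn about z gives the same grasp; the last joint's range is limited). The gripper opens to 85 mm and grips with 20 to 120 N. Pads are 22 mm wide; open, the fingers measure 114 mm over their backs; the gripper's body (76 mm by 85 mm) begins 54 mm behind the grasp point. The pads swing forward as they close: fully open they stand 13 mm farther back than shut.
Start: joints at [62.716, 7.471, 85.268, -0, 87.261, -4.893], TCP at [228.537, 554.777, 404.692] pointing down, gripper open.
Joint ranges: [-169.43, 169.43], [-51.17, 129.36], [1.28, 143.12], [-76.62, 256.62], [0, 156.53], [-152.29, 152.29]. Speed limits (degrees/s): [136.94, 136.94, 159.86, 180, 180, 180].

### API

Orientations are given as [roll, pitch, yaw] about the fixed x, y, z axes, in that order (R = Rz(yaw) Ry(pitch) Rx(roll)).
In Python, from bench import * gives the robot as it stands.
- The arm moves only by the shell command python3 -m jog 'ROWS' [FORCE]. ROWS is text: rows parted by semicolons, each of 7 numbers parted by spaces: the shift along the tool's x, y, z scaled (see below), then the turn, a rotation vector about the tool's x, y, z scaled (see below), then the closure, from -1 (fully open) to 1 (shut). In form: tx ty tz wx wy wz hand; .... A call has 1 to 5 rows; each row shifts and turns the commanded pose from where the row before left it, along the tool's axes as they then stand; what a row does not reach is not made up. The controller multiplies each number of a shift by 0.1 m and each number of a turn by 60 degrees. A row lasts 1/8 s, in which the tool goes at most 62.5 mm and 10.7 degrees, less where a joint would pass 70% of its speed; a pose out of reach is approached as far as the arm can. A call with a number of a shift or a turn outside -1 to 1 is refused whole. A call with a gripper value outside its range is refused whole. The fingers move at their own pace and stop on an object; FORCE is the grip in N (left out, the last holds). Time passes only in rows, so rows that do not move let the fingers close. It gives the time, the measured TCP pose, the force, the opening and the grip force at its end, in the units of the state.
- sense(): the state, without advancing time (a new reading comes with each control period).
- snapshot(name): name is "side" or "top" or "wrist"; returns a dict with "img" (400x640x3 uint8, red, green, blue), "fx", "fy", "cx", "cy" (pixels), "extrinsics" (4x4, takes a point from camera to world coordinates). Camera axes: x right, y down, z forward; pixel columns grow to the right and rows downward; lengths in mm; the calibration is good to about 2 mm. A picture is of the moment at which its call begins. There is no depth.
- hand_in(): hands the job in; it is judged then, once.
The state is a dict: "time": time; "joint_pos": joint angles; "qd": joint speeds; "joint_efforts": joint torques, N m; "tool_pos": TCP position; "tcp_rot": TCP orientation; "ft_force": force on the tool from outside, world axes, zero at the start; "wrist_torque": the same for the moment, N m; "finger_gap": finger opening in mm; "grip_force": force on a finger pad.
Only numpy, scipy, OpenCV 4.12 (cv2) and the standard library are available. Lean on these libraries where they do the work, as an engineer would, in place of code of your own. Each camera call takes 0.05 s, during which the arm holds its last target. There are 200 camera calls.

### The job

On the model-maker's stock board, each bin has a hinged wooden tag in front of it: with gentle fingertip pushes, tip the tags over so that the full bins, and only those, show the face with the round disc (tag leaning towards the robot), and any nearly empty bin shows the bare face (tag leaning towards the bin). Push only and do not pinch the tags; leave the bins and everything else where they stand.

Things in the scene. Friction and masses are not known exactly. Their poses are not given: they have to be found in the camera images.
- board: flat plywood board 300 x 500 x 12 mm fixed on the table (lengthways across the robot's view); origin at the centre of its underside, x axis away from the robot. On its near half stand four tag stands in a row about 110 mm apart, on its far half four blue bins, one behind each stand
- stand_a: wooden tag stand fixed to the board, base 84 (x) x 60 (y) x 8 mm, two cheeks 50 mm high; origin at the centre of its underside, on the board's top; x axis away from the robot to its bin, y along the row. The tag's hinge axis is along y, 40 mm above the origin; a resting tag's underside is open to a fingertip from the side it leans to. Order in the row varies
- tag_a (a joint): angle of stand_a's flip tag from upright, rad, stops at -0.6 and 0.6. Plate 44 wide, 62 long, 4 mm thick, 30 g, swings freely and falls to the side it leans to. Positive: leans to the robot, face with 32 mm dark round steel disc up (full). Negative: leans to the bin, bare face up. At rest its free end is 35 mm beside the hinge, 92 mm above the board's top
- place_a (a point): the spot on the board 120 mm behind stand_a (along its x) where the bin it tells about stands, within 15 mm
- stand_b: wooden tag stand fixed to the board, base 84 (x) x 60 (y) x 8 mm, two cheeks 50 mm high; origin at the centre of its underside, on the board's top; x axis away from the robot to its bin, y along the row. The tag's hinge axis is along y, 40 mm above the origin; a resting tag's underside is open to a fingertip from the side it leans to. Order in the row varies
- tag_b (a joint): angle of stand_b's flip tag from upright, rad, stops at -0.6 and 0.6. Plate 44 wide, 62 long, 4 mm thick, 30 g, swings freely and falls to the side it leans to. Positive: leans to the robot, face with 32 mm dark round steel disc up (full). Negative: leans to the bin, bare face up. At rest its free end is 35 mm beside the hinge, 92 mm above the board's top
- place_b (a point): the spot on the board 120 mm behind stand_b (along its x) where the bin it tells about stands, within 15 mm
- stand_c: wooden tag stand fixed to the board, base 84 (x) x 60 (y) x 8 mm, two cheeks 50 mm high; origin at the centre of its underside, on the board's top; x axis away from the robot to its bin, y along the row. The tag's hinge axis is along y, 40 mm above the origin; a resting tag's underside is open to a fingertip from the side it leans to. Order in the row varies
- tag_c (a joint): angle of stand_c's flip tag from upright, rad, stops at -0.6 and 0.6. Plate 44 wide, 62 long, 4 mm thick, 30 g, swings freely and falls to the side it leans to. Positive: leans to the robot, face with 32 mm dark round steel disc up (full). Negative: leans to the bin, bare face up. At rest its free end is 35 mm beside the hinge, 92 mm above the board's top
- place_c (a point): the spot on the board 120 mm behind stand_c (along its x) where the bin it tells about stands, within 15 mm
- stand_d: wooden tag stand fixed to the board, base 84 (x) x 60 (y) x 8 mm, two cheeks 50 mm high; origin at the centre of its underside, on the board's top; x axis away from the robot to its bin, y along the row. The tag's hinge axis is along y, 40 mm above the origin; a resting tag's underside is open to a fingertip from the side it leans to. Order in the row varies
- tag_d (a joint): angle of stand_d's flip tag from upright, rad, stops at -0.6 and 0.6. Plate 44 wide, 62 long, 4 mm thick, 30 g, swings freely and falls to the side it leans to. Positive: leans to the robot, face with 32 mm dark round steel disc up (full). Negative: leans to the bin, bare face up. At rest its free end is 35 mm beside the hinge, 92 mm above the board's top
- place_d (a point): the spot on the board 120 mm behind stand_d (along its x) where the bin it tells about stands, within 15 mm
- bin_full_dowels: loose blue open bin 70 (x) x 80 (y) x 28 mm standing on the board, origin at the centre of its underside. FULL: heaped level with the rim with short pale dowels, top of the heap 31 mm above the board
- bin_full_pins: loose blue open bin 70 (x) x 80 (y) x 28 mm standing on the board, origin at the centre of its underside. FULL: heaped level with the rim with steel pins, top of the heap 31 mm above the board
- bin_full_pegs: loose blue open bin 70 (x) x 80 (y) x 28 mm standing on the board, origin at the centre of its underside. FULL: heaped level with the rim with short dark wooden pegs, top of the heap 31 mm above the board
- bin_low_pins: loose blue open bin 70 (x) x 80 (y) x 28 mm standing on the board, origin at the centre of its underside. NOT FULL: its blue floor is bare but for three steel pins
- paint_pot: bystander: small closed glass pot with black lid, 28 mm across, 38 mm tall, on the board between two stands; origin at the centre of its underside
- thread_spool: bystander: small wooden spool, 26 mm across, 32 mm tall, on the board between two stands; origin at the centre of its underside
- glue_bottle: bystander: white bottle with red cap, 60 mm across, 170 mm tall, on the right of the table; origin at the centre of its underside
- sanding_block: bystander: dark wooden block 110 x 50 x 30 mm, on the right of the table; origin at the centre of its underside
- truss: bystander: flat lattice of thin wooden sticks 160 x 86 x 6 mm, lying on the left; origin at the centre of its underside
Mind the look-alikes: they are no part of the job. Leave any yellow look-alike of the bin_full_pins alone. Leave any pink look-alike of the bin_full_pegs alone.

How it is judged (in metres and radians):
At the end, for the whole second after the job is handed in: The tag in front of each full bin leans fully towards the robot (joint above 0.5 rad, disc face up), the tag in front of each nearly empty bin leans fully towards the bin (joint below -0.5 rad), all tags are at rest (under 0.2 rad/s), and every bin and bystander is within 20 mm of where it started (((horizontal distance between any of bin_full_dowels, bin_full_pins, bin_full_pegs and place_a below 0.05 m and value of joint tag_a above 0.5 rad) or (horizontal distance between bin_low_pins and place_a below 0.05 m and value of joint tag_a below -0.5 rad)) and velocity of joint tag_a between -0.2 and 0.2 rad/s and ((horizontal distance between any of bin_full_dowels, bin_full_pins, bin_full_pegs and place_b below 0.05 m and value of joint tag_b above 0.5 rad) or (horizontal distance between bin_low_pins and place_b below 0.05 m and value of joint tag_b below -0.5 rad)) and velocity of joint tag_b between -0.2 and 0.2 rad/s and ((horizontal distance between any of bin_full_dowels, bin_full_pins, bin_full_pegs and place_c below 0.05 m and value of joint tag_c above 0.5 rad) or (horizontal distance between bin_low_pins and place_c below 0.05 m and value of joint tag_c below -0.5 rad)) and velocity of joint tag_c between -0.2 and 0.2 rad/s and ((horizontal distance between any of bin_full_dowels, bin_full_pins, bin_full_pegs and place_d below 0.05 m and value of joint tag_d above 0.5 rad) or (horizontal distance between bin_low_pins and place_d below 0.05 m and value of joint tag_d below -0.5 rad)) and velocity of joint tag_d between -0.2 and 0.2 rad/s and distance of each of bin_full_dowels, bin_full_pins, bin_full_pegs, bin_low_pins, paint_pot, thread_spool, glue_bottle, sanding_block, truss from where it was at the start of the episode below 0.02 m); the robot touches nothing.
It fails at once if a tag or its stand is pinched or shoved hard (over 15 N from the fingers) (contact force between the fingers and stand_a above 15 N or contact force between the fingers and stand_b above 15 N or contact force between the fingers and stand_c above 15 N or contact force between the fingers and stand_d above 15 N).
It fails at once if a bin or a bystander is carried, lifted or pushed more than 20 mm from where it stood (distance of any of bin_full_dowels, bin_full_pins, bin_full_pegs, bin_low_pins, paint_pot, thread_spool, glue_bottle, sanding_block, truss from where it was at the start of the episode above 0.02 m).
It also fails if it takes over 64 s, if anything falls off the work surface, if the arm or the gripper's body presses on something with over 40 N, if the wrist force passes 120 N, or if a joint passes its speed limit or range.

## Working session

There is one attempt and no reset: what is moved stays moved. The work goes in short steps, Python scripts to look and compute and a shell command to move; the robot and the scene stay as the last step left them, time stands still between calls to the robot, and variables do not carry over. Pictures are saved under pics/ and viewed, at most 10 in all, crops included, and the job is handed in when it is done.

```bash
mkdir -p pics; python3 - <<'E'
from bench import *
import cv2,json,numpy as np
for n in("top","side"):
    s=snapshot(n);cv2.imwrite(f"pics/{n}0.png",s["img"][:,:,::-1])
    print(n,s["fx"],s["fy"],s["cx"],s["cy"],np.round(s["extrinsics"],4).tolist())
    np.savez(f"{n}.npz",**{k:np.array(v) for k,v in s.items()})
s=sense();print(s["time"],s["tool_pos"],s["tcp_rot"],s["finger_gap"])
E
```

```text
top 379.7465609681961 379.7465609681961 318.21601637654385 201.56177332765733 [[0.0259, -0.9846, 0.1728, 387.5113], [-0.9995, -0.0284, -0.0121, 7.1865], [0.0169, -0.1724, -0.9849, 1077.567], [0.0, 0.0, 0.0, 1.0]]
side 380.60807727860316 380.60807727860316 322.3150181427995 196.65768553694403 [[0.9774, -0.1457, 0.1531, 402.3642], [-0.2111, -0.711, 0.6707, -676.162], [0.0112, -0.6879, -0.7257, 770.9361], [0.0, 0.0, 0.0, 1.0]]
0.1 [228.44389844 554.59613583 403.75169534] [-1.79905334e+02 -8.60930902e-03  1.57607888e+02] 85.19535544749498
```

View pics/top0.png

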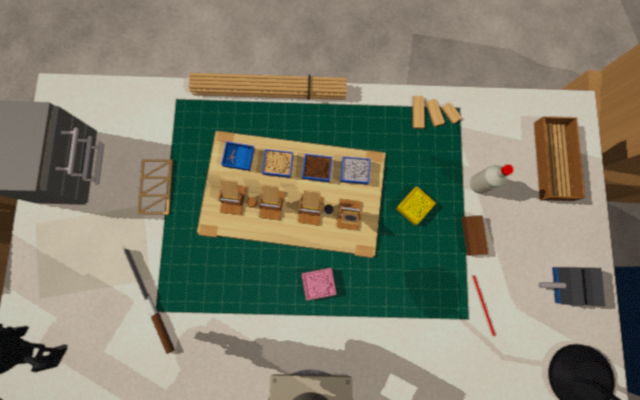

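View pics/side0.png

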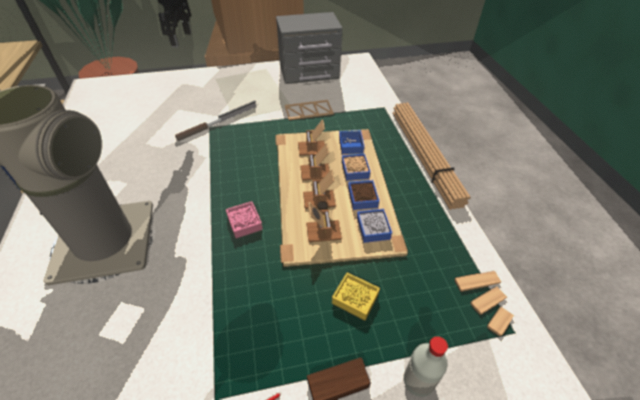

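The top view shows the low bin leftmost (238,156), with full bins at (278,163), (317,167) and (355,170). The stands are at about (231,198), (270,203), (310,207) and (349,213). I'll enlarge it to read the tags.

```bash
python3 - <<'E'
import cv2,numpy as np
a=cv2.imread("pics/top0.png")[125:260,195:390];b=cv2.imread("pics/side0.png")[120:270,270:410]
a=cv2.resize(a,None,fx=4,fy=4,interpolation=cv2.INTER_CUBIC);cv2.imwrite("pics/topc.png",a)
cv2.imwrite("pics/sidec.png",cv2.resize(b,None,fx=4,fy=4,interpolation=cv2.INTER_CUBIC))
E
```

```text
(no output)
```

View pics/topc.png

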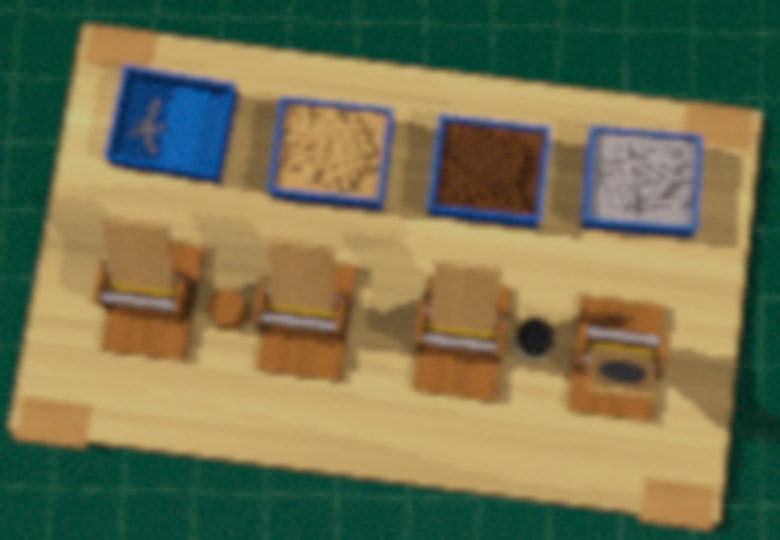

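View pics/sidec.png

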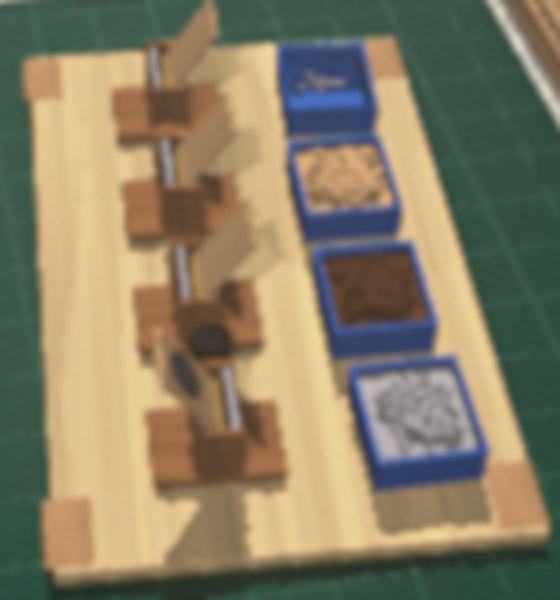

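Tags 1–3 (left to right) lean to the bin and tag 4 leans to the robot. The low bin is behind tag 1, so tags 2 and 3 have to be flipped towards the robot. Next I'll locate them.

```bash
cat > h.py <<'E'
import numpy as np,cv2
def ray(n,u,v,z):
    s=np.load(n+".npz");E=s["extrinsics"]
    d=E[:3,:3]@[(u-s["cx"])/s["fx"],(v-s["cy"])/s["fy"],1];o=E[:3,3];return o+d*(z-o[2])/d[2]
E
python3 - <<'E'
from h import *
t=lambda u,v,z:ray("top",195+u/4,125+v/4,z)
s=lambda u,v,z:ray("side",270+u/4,120+v/4,z)
np.set_printoptions(precision=1,suppress=True)
P=[t(*p,12) for p in((80,25),(762,112),(720,527),(10,438))]
print("board",*P, np.mean(P,0))
for i in range(4):print(np.linalg.norm(P[i]-P[i-1]))
r=P[1]-P[0]+P[2]-P[3]; print("row dir angle",np.degrees(np.arctan2(r[1],r[0])))
print("bins",*[t(u,v,42) for u,v in((172,123),(332,152),(489,170),(643,182))])
print("stand near mid z20",*[t(u,v,20) for u,v in((146,352),(300,376),(456,396),(613,415))])
print("tag free end mid z103",*[t(u,v,103) for u,v in((137,223),(302,247),(467,267))])
print("hinge bar z~60",*[t(u,v,60) for u,v in((140,300),(301,318),(459,340),(622,337))])
print("side tag top mid",*[s(u,v,103) for u,v in((205,20),(215,110),(245,215))])
E
```

```text
board [774.8 301.8  12. ] [ 724.2 -198.9   12. ] [ 423.  -168.1   12. ] [471.4 328.5  12. ] [598.4  65.8  12. ]
304.58174137415534
503.2611750873673
302.752537836778
498.98349494185425
row dir angle -95.67282170239575
bins [693.7 223.8  42. ] [676.  110.4  42. ] [666.3  -0.3  42. ] [ 660.9 -108.9   42. ]
stand near mid z20 [533.5 236.2  20. ] [519.6 127.8  20. ] [508.6  18.3  20. ] [498.3 -91.8  20. ]
tag free end mid z103 [607.1 229.7 103. ] [594.2 121.1 103. ] [584.1  12.8 103. ]
hinge bar z~60 [563.4 233.9  60. ] [554.2 124.4  60. ] [542.2  17.   60. ] [547.4 -93.5  60. ]
side tag top mid [601.6 225.9 103. ] [586.6 122.8 103. ] [582.9  15.7 103. ]
```

```bash
python3 -m jog '0 0 0 0 0 -0.139 1; 0 0 0 0 0 -0.139 1; -0.44 -0.4 0 0 0 0 1; -0.44 -0.4 0 0 0 0 1; -0.44 -0.4 0 0 0 0 1'
python3 -m jog '-0.44 -0.4 0 0 0 0 1; -0.44 -0.4 0 0 0 0 1; -0.44 -0.4 0 0 0 0 1; -0.44 -0.4 0 0 0 0 1; -0.44 -0.4 0 0 0 0 1'
```

```text
time: 0.72
tool_pos: [348.7, 420.8, 404.2]
tcp_rot: [-180.0, -0.0, 174.3]
ft_force: [0.7, 0.6, 0.8]
finger_gap: 0.2
grip_force: 0.0
time: 1.35
tool_pos: [547.9, 199.6, 404.3]
tcp_rot: [-180.0, -0.0, 174.3]
ft_force: [-0.5, 0.5, -0.1]
finger_gap: -0.2
grip_force: 0.0
```

```bash
python3 -m jog '-0.44 -0.37 0 0 0 0 1; -0.44 -0.37 0 0 0 0 1; 0 0 0.5 0 0 0 1; 0 0 0.54 0 0 0 1; 0 0 0 0 0 0 1'; python3 - <<'E'
from bench import *
import cv2
s=snapshot("side")["img"][:,:,::-1];w=snapshot("wrist")["img"][:,:,::-1]
cv2.imwrite("pics/m1.png",cv2.resize(s[90:270,230:430],None,fx=3,fy=3,interpolation=cv2.INTER_CUBIC))
cv2.imwrite("pics/w1.png",w)
E
```

```text
time: 1.98
tool_pos: [624.7, 118.4, 294.2]
tcp_rot: [-179.9, -0.7, 174.3]
ft_force: [-1.1, 0.7, 0.7]
finger_gap: 0.0
grip_force: 0.0
```

View pics/m1.png

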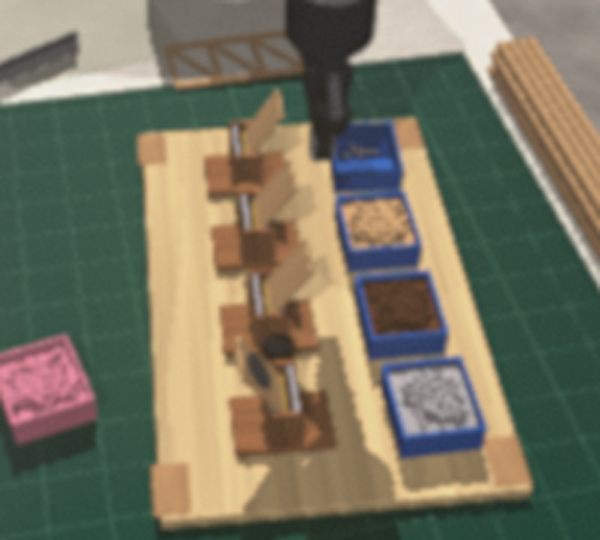

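View pics/w1.png

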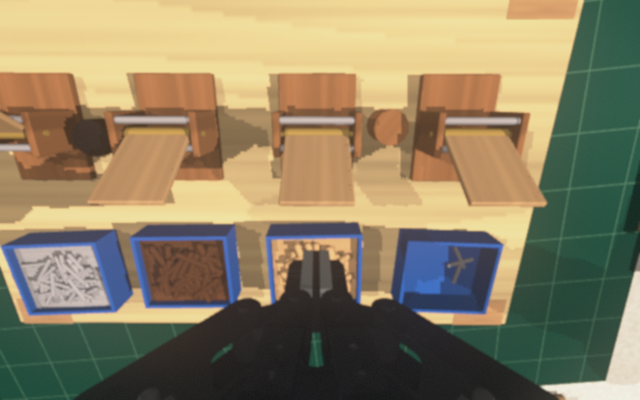

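The wrist view shows the fingers (316,280) centred behind tag 2 (315,165). I'll lower and push towards the robot.

```bash
python3 -m jog '0 0 0.2 0 0 0 1; 0 0 0.16 0 0 0 1; 0 0 0 0 0 0 1; 0.08 0 0 0 0 0 1; 0.08 0 0 0 0 0 1'
python3 -m jog '0.06 0 0 0 0 0 1; 0.06 0 0 0 0 0 1; 0.06 0 0 0 0 0 1; 0.06 0 0 0 0 0 1; 0.06 0 0 0 0 0 1'
python3 -m jog '0.06 0 0 0 0 0 1; 0.06 0 0 0 0 0 1; 0.06 0 0 0 0 0 1; 0 0 0 0 0 0 1; 0 0 0 0 0 0 1'; python3 - <<'E'
from bench import *
import cv2
cv2.imwrite("pics/w2.png",snapshot("wrist")["img"][:,:,::-1])
E
```

```text
time: 2.7
tool_pos: [610.9, 120.6, 265.4]
tcp_rot: [180.0, 0.1, 174.3]
ft_force: [-0.0, -1.0, 0.2]
finger_gap: -0.1
grip_force: 0.0
time: 3.32
tool_pos: [581.0, 123.5, 264.7]
tcp_rot: [-180.0, -0.0, 174.3]
ft_force: [0.3, -0.7, -0.5]
finger_gap: 0.1
grip_force: 0.0
time: 3.95
tool_pos: [563.5, 125.3, 264.8]
tcp_rot: [180.0, 0.0, 174.3]
ft_force: [-0.1, 1.2, 1.0]
finger_gap: 0.1
grip_force: 0.0
```

View pics/w2.png

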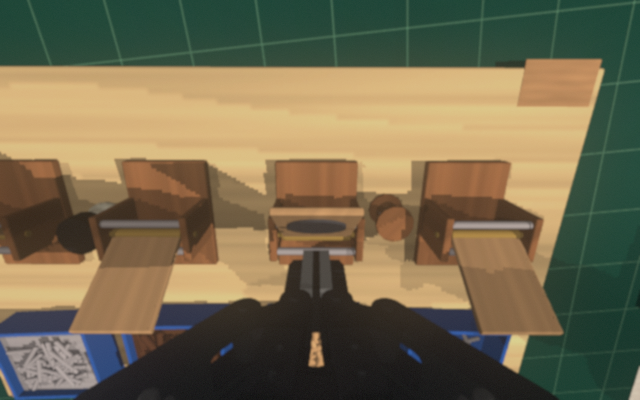

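Tag 2 now shows its disc (316,226). I'll retract, shift to behind tag 3 and repeat the push.

```bash
python3 -m jog '-0.3 0 0 0 0 0 1; -0.31 0 -0.3 0 0 0 1; 0 -0.55 0 0 0 0 1; 0 -0.565 0 0 0 0 1; 0 0 0 0 0 0 1'
python3 -m jog '0 0 0.15 0 0 0 1; 0 0 0.15 0 0 0 1; 0 0 0 0 0 0 1; 0.08 0 0 0 0 0 1; 0.08 0 0 0 0 0 1'
python3 -m jog '0.06 0 0 0 0 0 1; 0.06 0 0 0 0 0 1; 0.06 0 0 0 0 0 1; 0.06 0 0 0 0 0 1; 0.06 0 0 0 0 0 1'
python3 -m jog '0.06 0 0 0 0 0 1; 0.06 0 0 0 0 0 1; 0.06 0 0 0 0 0 1; 0 0 0 0 0 0 1; 0 0 0 0 0 0 1'; python3 - <<'E'
from bench import *
import cv2
cv2.imwrite("pics/w3.png",snapshot("wrist")["img"][:,:,::-1])
E
```

```text
time: 4.62
tool_pos: [613.0, 4.5, 294.7]
tcp_rot: [-179.9, -0.0, 174.0]
ft_force: [0.6, 0.9, 0.3]
finger_gap: 0.1
grip_force: 0.0
time: 5.25
tool_pos: [596.8, 10.3, 265.1]
tcp_rot: [180.0, 0.0, 174.3]
ft_force: [1.0, -0.7, -0.1]
finger_gap: -0.2
grip_force: 0.1
time: 5.88
tool_pos: [566.9, 12.9, 264.7]
tcp_rot: [-180.0, -0.0, 174.3]
ft_force: [-0.3, 0.5, -0.0]
finger_gap: -0.1
grip_force: 0.0
time: 6.5
tool_pos: [549.5, 14.6, 264.8]
tcp_rot: [180.0, 0.0, 174.3]
ft_force: [0.4, -0.3, 0.2]
finger_gap: 0.0
grip_force: 0.0
```

View pics/w3.png

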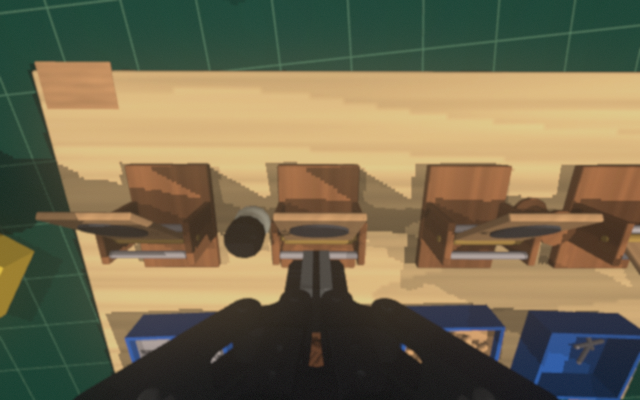

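Tags 2, 3 and 4 all show discs: (540,230), (318,230) and (100,230). I'll retract upwards and check from the top.

```bash
python3 -m jog '-0.3 0 0 0 0 0 1; -0.3 0 -0.4 0 0 0 1; 0 0 -0.6 0 0 0 1; -0.3 0 -0.5 0 0 0 1; 0 0 0 0 0 0 1'
python3 -m jog '-0.5 0 0 0 0 0 1; -0.5 0 0 0 0 0 1; 0 0 0 0 0 0 1; 0 0 0 0 0 0 1; 0 0 0 0 0 0 1'; python3 - <<'E'
from bench import *
import cv2
cv2.imwrite("pics/s4.png",cv2.resize(snapshot("side")["img"][90:270,230:430,::-1],None,fx=3,fy=3,interpolation=cv2.INTER_CUBIC))
E
```

```text
time: 7.18
tool_pos: [641.3, 5.4, 421.2]
tcp_rot: [180.0, 0.6, 174.3]
ft_force: [0.4, 0.2, 0.4]
finger_gap: 0.1
grip_force: 0.0
time: 7.8
tool_pos: [737.7, -4.1, 415.8]
tcp_rot: [180.0, 0.1, 174.3]
ft_force: [0.4, -0.3, 1.1]
finger_gap: 0.2
grip_force: 0.0
```

View pics/s4.png

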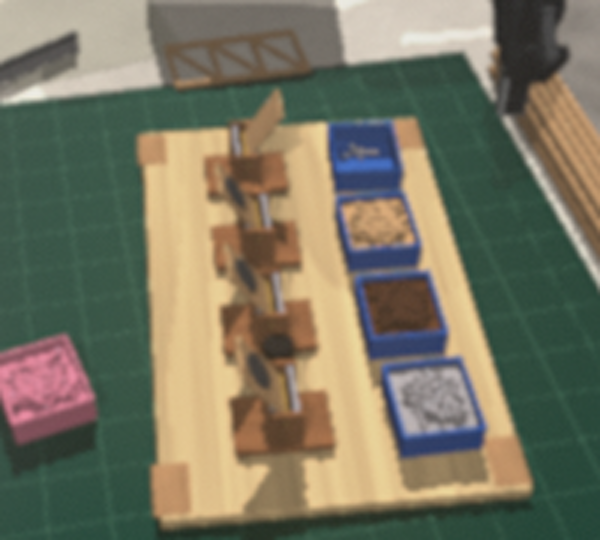

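The side view shows tag 1 (262,122) leaning to its low bin, and tags 2–4 (235,190), (247,275) and (260,370) leaning to the robot. The bins haven't moved.

```bash
python3 -c "from bench import *; print(hand_in())"
```

```text
the job is handed in; nothing more can be done
None
```

Job handed in: in the final picture the tags at the three full bins lean towards the robot with discs showing, the tag at the nearly empty bin leans towards its bin, and the bins look unmoved; no verdict was returned.

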